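# Set the fence of a dough-cutting board to its preset notch and lock it

### The job

Set the dough-cutting board to its preset strip width: push the sliding fence along its rail towards the steel preset block until its spring pin clicks into the block's notch, without running past the notch. Then press the round lock button on top of the carriage fully down. Push with the fingers only, gripping nothing, and leave the things standing around where they are.

Things in the scene. Friction and masses are not known exactly. Their poses are not given: they have to be found in the camera images.
- board: light wooden dough-cutting board, 180 x 400 x 16 mm, fixed on the worktop, its yaw varies. Origin on the worktop; the wood spans -80 to +100 mm in its x, +-200 mm in its y; its y axis runs along the rail, roughly to the robot's left: the way the fence is pushed. A 16 mm wide aluminium rail lies along y at x = +45 mm, its top at 34 mm
- carriage (a joint): position of the sliding carriage (black block 46 x 44 mm on the rail, with the fence) along the board's +y, m: 0 = 130 mm right of the board's origin, at most 0.26. It slides with about 1.5 N of friction and cannot be lifted off. It starts right of the preset block, clear of it
- push_point (a point): centre of the length used for pushing on the right-hand (board -y) face of the fence, 45 mm towards the robot from the board's origin line and 39 mm above the worktop. The fence is an upright plate across the board, 96 mm long (from 72 mm in front of the board's origin line to 24 mm behind it), 14 mm thick (aluminium on this face, wood on the other), from 19 to 59 mm above the worktop
- pin (a joint): height of the spring-loaded index pin in the carriage's rear ear, m: 0 = fully down; about 0.003 while it rides on the block's first tooth; down again (under 0.001) in the notch
- pin_point (a point): centre of the 8 mm round tip of the index pin, at board x = +84 mm, on the carriage's mid-plane (the fence's mid-plane too); a steel knob tops the pin, 69 mm above the worktop when down
- preset: grey steel preset block: two teeth with a notch between them, 92 x 20 x 9 mm, screwed to the board behind the rail; its place along the rail varies, its y axis is the board's. Origin on the board's top (16 mm above the worktop) at the middle of the notch. Its first tooth has a ramp from 42 to 32 mm right of the notch, then a flat top
- notch (a point): middle of the notch, where the pin's tip lies within 1 mm when seated. Pushing left: about 5 N up the ramp, 1.5 N along the flat top with the pin 3 mm up, then the push falls off as the pin drops in over the last 5 mm and is drawn to the middle. The tooth beyond is steeper: going on takes 9 N, and about 12 N runs past it
- lock (a joint): travel of the lock button, m: 0 = up, 0.008 = fully down. Moves straight down, stiff by friction (about 4 N), no spring: it stays where it is left
- lock_top (a point): centre of the top of the lock button, a round steel button 20 mm across in a dark collar on top of the black block, over the rail (board x = +45 mm); 69 mm above the worktop when up, 61 mm when down; the collar's top is at 57 mm
- timer: cream wind-up kitchen timer, 64 mm across, 56 mm tall, loose, standing on the left end of the board beyond the fence's way (bystander); origin under its centre
- salt_shaker: small glass salt shaker with a metal cap, 44 mm across, 90 mm tall, loose, left of the board (bystander); origin under its centre
- pepper_mill: dark wooden pepper mill, 58 mm across, 170 mm tall, loose, behind the board (bystander); origin under its centre

How it is judged:
On the way, in this order (a step that is already met when the one before it is completed fails the run):
1. the fence is pushed along until its pin sits in the notch, the lock button still up (y of pin_point in the frame of notch between -0.0025 and 0.0025 m and value of joint pin below 0.0015 m and value of joint lock below 0.003 m), for 0.3 s.
2. the lock button is pressed fully down with the fence in the notch (y of pin_point in the frame of notch between -0.0025 and 0.0025 m and value of joint pin below 0.0015 m and value of joint lock above 0.0065 m), for 0.2 s.
At the end, for the whole second after the job is handed in: The pin's tip is within 2.5 mm of the middle of the notch along the rail and down (pin joint under 1.5 mm), the lock button is at least 6.5 mm down of its 8 mm, and the fence is at rest (all of step 2 and velocity of joint carriage between -0.005 and 0.005 m/s); the robot touches nothing.
It fails at once if the fence is pushed past the notch (pin more than 8 mm beyond it) (y of pin_point in the frame of notch above 0.008 m).
It fails at once if the lock button is pressed (over 3 mm) while the pin is not in the notch (value of joint lock above 0.003 m and (y of pin_point in the frame of notch below -0.004 m or y of pin_point in the frame of notch above 0.004 m)).
It fails at once if the fence is gripped: fingers on both of its faces at once (contact force between the fingers and push_plate above 1 N and contact force between the fingers and fence_face above 1 N).
It fails at once if a bystander is moved more than 20 mm, or lifted (distance of any of timer, salt_shaker, pepper_mill from where it was at the start of the episode above 0.02 m).
It also fails if it takes over 53 s, if anything falls off the work surface, if the arm or the gripper's body presses on something with over 40 N, if the wrist force passes 120 N, or if a joint passes its speed limit or range.

### The arm

A 7-joint arm with a two-finger parallel gripper is mounted at the origin on a cart in front of the work surface, level with it; the furniture and walls round the work are solid. World frame = base frame: x ahead of the robot, y to its left, z up, the work surface at z = 0. Lengths are in m, angles in rad, forces in N, time in s.
With the tool pointing down it reaches from about 0.4 to 0.9 m from the base axis. Payload 5.6 kg.
Tool frame: the origin (TCP) lies on the front face of the gripper's body, between the roots of the fingers; the fingertips stand 88 mm ahead of it and the grasp point (between the pads) lies 69 mm ahead of it; z points along the fingers, y is the line along which they close (so a half turn about z gives the same grasp; the last joint's range is limited). The gripper opens to 92 mm and grips with 3 to 60 N. Pads are 20 mm wide; open, the fingers measure 128 mm over their backs; the gripper's body (75 mm by 189 mm) begins 69 mm behind the grasp point.
Start: joints at [1.255, 0.468, -0.012, 1.603, 0.006, 1.071, -0.056], TCP at [0.175, -0.626, 0.303] pointing down, gripper open.
Joint ranges: [-2.53, 2.53], [-0.31, 2.02], [-1.57, 1.55], [0.28, 2.44], [-1.29, 4.43], [0.15, 1.84], [-2.92, 2.92]. Speed limits (rad/s): [2.57, 2.57, 3.14, 3.14, 3.14, 3.14, 3.14].

### API

Orientations are given as a unit quaternion [w, x, y, z].
In Python, from bench import arm gives the robot as it stands.
- The arm moves only by the shell command python3 -m handwheel 'ROWS' [FORCE]. ROWS is a JSON object of lists of equal length, an entry for each row: "linear": the shift along the world's x, y, z as a fraction of full scale, a list of three; "twist": the turn about the world's z as a fraction of full scale; "fingers": the opening, from -1 (shut) to 1 (fully open), so that 0 is half open. A call has 1 to 12 rows; each row shifts and turns the commanded pose from where the row before left it; what a row does not reach is not made up. Full scale, the value 1, is 0.05 m for a shift and 90 degrees for a turn. A row lasts 1/10 s, in which the tool goes at most 50 mm and 8.59 degrees, less where a joint would pass 70% of its speed; a pose out of reach is approached as far as the arm can. A call with a number of a shift or a turn outside -1 to 1 is refused whole. A call with a gripper value outside its range is refused whole. The fingers move at their own pace and stop on an object; FORCE is the grip in N (left out, the last holds). Time passes only in rows, so rows that do not move let the fingers close. It gives the time, the measured TCP pose, the force, the opening and the grip force at its end, in the units of the state.
- arm.get_state(): the state, without advancing time (a new reading comes with each control period).
- arm.read_camera(name): name is "scene" or "top" or "wrist"; returns (picture, depth): 420x560x3 uint8, red, green, blue; 420x560 float32, m along the optical axis (not along the pixel's ray), 0 where there is no reading.
- arm.camera_model(name): a dict with "camera_matrix" (3x3 intrinsics, pixels), "R" (3x3) and "t" (3): a world point X has camera coordinates R X + t. Camera axes: x right, y down, z forward; pixel columns grow to the right and rows downward; lengths in m; the calibration is good to about 2 mm. The wrist camera is an equidistant fisheye: a pixel r from the principal point sees the ray r / f radians off the axis. A picture is of the moment at which its call begins: read the wrist's pose just before it. camera_model takes no time and is no camera call; for the wrist camera it gives the pose at the moment of the call.
- arm.sign_off(): hands the job in; it is judged then, once.
The state is a dict: "clock": time; "joints": joint angles; "joint_vel": joint speeds; "joint_efforts": joint torques, N m; "ee_pos": TCP position; "tool_rot": TCP orientation; "wrist_force": force on the tool from outside, world axes, zero at the start; "ft_torque": the same for the moment, N m; "finger_gap": finger opening in m; "gripper_force": force on a finger pad.
Only numpy, scipy, OpenCV 4.12 (cv2) and the standard library are available. Lean on these libraries where they do the work, as an engineer would, in place of code of your own. Each camera call takes 0.05 s, during which the arm holds its last target. There are 200 camera calls.

## Working session

There is one attempt and no reset: what is moved stays moved. The work goes in short steps, Python scripts to look and compute and a shell command to move; the robot and the scene stay as the last step left them, time stands still between calls to the robot, and variables do not carry over. Pictures are saved under pics/ and viewed, at most 12 in all, crops included, and the job is handed in when it is done.

```bash
mkdir -p pics
cat > h.py <<'E'
from bench import arm
import numpy as np, cv2
def shot(n):
    im,d=arm.read_camera(n); return im,d,arm.camera_model(n)
def onplane(m,u,v,z):
    K=np.array(m["camera_matrix"]);R=np.array(m["R"]);t=np.array(m["t"])
    r=R.T@np.linalg.solve(K,[u,v,1.]); c=-R.T@t
    return c+r*(z-c[2])/r[2]
def cloud(m,d):
    K=np.array(m["camera_matrix"]);R=np.array(m["R"]);t=np.array(m["t"])
    v,u=np.mgrid[:d.shape[0],:d.shape[1]]
    p=np.stack([(u-K[0,2])/K[0,0]*d,(v-K[1,2])/K[1,1]*d,d],-1)
    return (p-t)@R
E
python3 - <<'E'
from h import *
for n in("top","scene"):
    im,d,m=shot(n); np.savez(n+".npz",im=im,d=d,K=m["camera_matrix"],R=m["R"],t=m["t"])
    cv2.imwrite(f"pics/{n}0.png",im[...,::-1])
s=arm.get_state();print(s["ee_pos"],s["tool_rot"],s["clock"])
E
```

```text
[ 0.17495679 -0.62562109  0.30181599] [-7.91741004e-04  9.90718696e-01  1.35925750e-01 -1.69673080e-04] 0.1
```

View pics/top0.png

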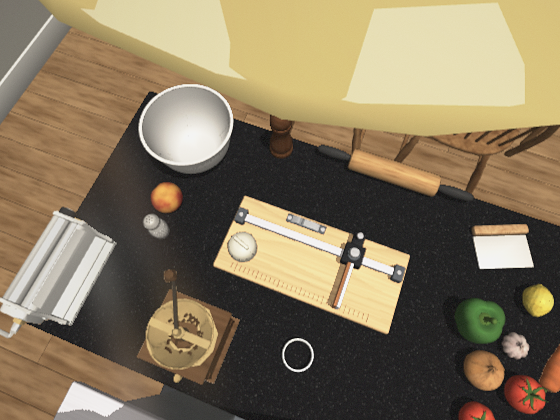

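View pics/scene0.png

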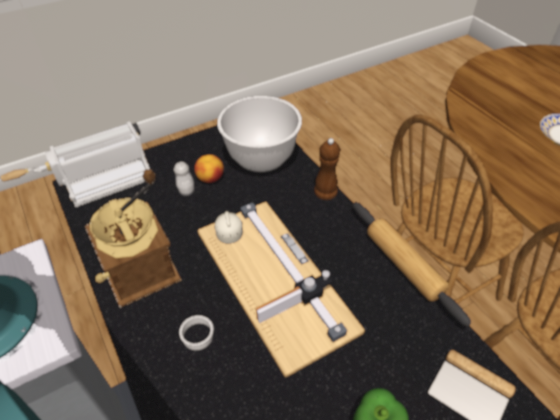

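The top view shows the board centred near (312,263), the carriage at (353,253), the preset block at (306,223) and the timer at (242,246). The scene view agrees with this.

```bash
cat > meas.py <<'E'
from h import *
def board(m,im):
    hsv=cv2.cvtColor(im,cv2.COLOR_RGB2HSV)
    k=cv2.inRange(hsv,(12,50,130),(28,200,255)); k[:185]=0;k[340:]=0;k[:,:212]=0;k[:,420:]=0
    k=cv2.morphologyEx(k,cv2.MORPH_OPEN,np.ones((3,3)))
    c=max(cv2.findContours(k,cv2.RETR_EXTERNAL,cv2.CHAIN_APPROX_NONE)[0],key=cv2.contourArea)
    h=cv2.convexHull(c)[:,0]
    P=np.array([onplane(m,u,v,.016)[:2] for u,v in h])
    return cv2.minAreaRect((P*1000).astype(np.float32)),h
E
python3 - <<'E'
from meas import *
z=np.load("top.npz");m=dict(camera_matrix=z["K"],R=z["R"],t=z["t"]);im=z["im"]
r,h=board(m,im);print(r,cv2.boxPoints(r))
print("cam",-m["R"].T@m["t"])
P=cloud(m,z["d"])
for u,v in[(353,253),(361,237),(306,223),(242,246),(312,290),(335,300),(348,270)]:print(u,v,P[v,u].round(4))
x,y,w,hh=205,185,215,160
c=cv2.resize(im[y:y+hh,x:x+w],None,fx=3.7,fy=3.7,interpolation=cv2.INTER_CUBIC)
cv2.imwrite("pics/c1.png",c[...,::-1])
E
```

```text
((523.65234375, -210.4518585205078), (398.45574951171875, 120.82207489013672), 89.83236694335938) [[ 462.6587   -409.50214 ]
 [ 583.4802   -409.85562 ]
 [ 584.646     -11.401581]
 [ 463.82446   -11.048096]]
cam [ 0.33127578 -0.23659657  0.92038552]
353 253 [ 0.5859 -0.2885  0.0682]
361 237 [ 0.6236 -0.2936  0.0724]
306 223 [ 0.6283 -0.1713  0.0217]
242 246 [ 0.5185 -0.0648  0.0618]
312 290 [ 0.4927 -0.2341  0.0148]
335 300 [ 0.4825 -0.2843  0.0597]
348 270 [ 0.5506 -0.2903  0.0581]
```

View pics/c1.png

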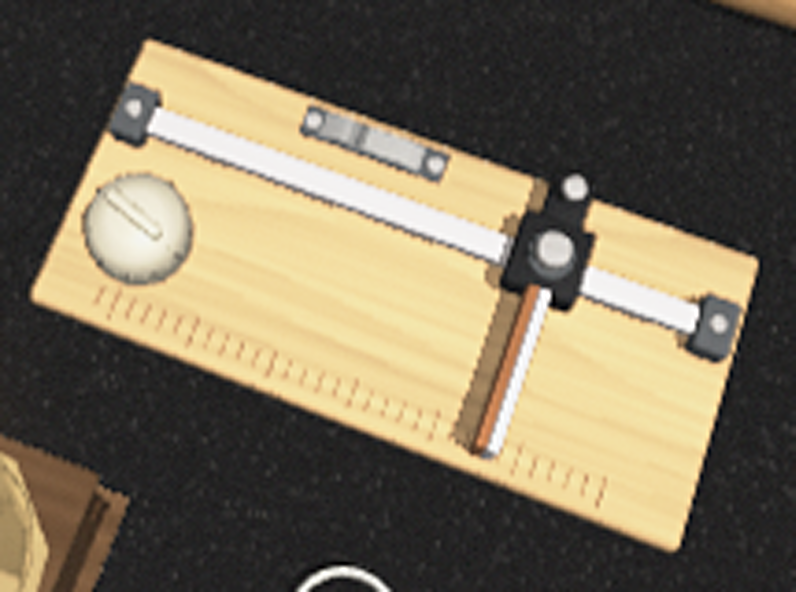

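The crop shows the knob at (575,187), the button at (554,248) and the fence plate running from (540,290) to (487,455). The notch is near (355,135), and the block's ends are at (303,118) and (447,165).

Run:
```python
from meas import *
z=np.load("top.npz");m=dict(camera_matrix=z["K"],R=z["R"],t=z["t"]);im=z["im"]
f=lambda u,v,h:onplane(m,205+(u+.5)/3.7-.5,185+(v+.5)/3.7-.5,h)[:2]
C=np.array([f(*p,.016) for p in[(147,40),(758,258),(677,550),(33,297)]])  # back-left, back-right, front-right, front-left
print(C.round(4),[np.linalg.norm(C[i]-C[i-1]).round(4) for i in range(4)])
y=(C[0]-C[1])+(C[3]-C[2]);y/=np.linalg.norm(y);x=np.array([y[1],-y[0]])
print("yaw deg",np.degrees(np.arctan2(-y[0],y[1])))
o=C.mean(0)-.010*x
B=lambda p:(np.array([(p-o)@x,(p-o)@y])).round(4)
print("origin",o,"x",x,"y",y)
for n,p,h in[("lock",(554,246),.069),("knob",(575,187),.069),("notch",(355,135),.025),("pl",(303,118),.025),("pr",(447,165),.025),("timer",(138,222),.056),("fencetipR",(495,457),.059)]:
    w=f(*p,h);print(n,w.round(4),"board",B(w))
a=im[205:240,280:335];a=cv2.resize(a,None,fx=14,fy=14,interpolation=cv2.INTER_CUBIC)
cv2.imwrite("pics/c2.png",a[...,::-1])
P=cloud(m,z["d"])
# height profile along the block centreline from depth
for yb in np.arange(-.06,.09,.004):
    pass
q=P.reshape(-1,3);b=np.c_[(q[:,:2]-o)@x,(q[:,:2]-o)@y,q[:,2]]
k=(abs(b[:,0]-.08)<.008)&(b[:,1]>-.06)&(b[:,1]<.12)&(b[:,2]<.05)&(b[:,2]>.0)
s=b[k];
for lo in np.arange(-.06,.12,.005):
    t=s[(s[:,1]>=lo)&(s[:,1]<lo+.005)]
    if len(t):print(round(lo+.0025,4),(t[:,2].mean()*1000).round(1),len(t),end=" | ")
```

```text
[[ 0.6428 -0.013 ]
 [ 0.6429 -0.4089]
 [ 0.4649 -0.409 ]
 [ 0.4667 -0.014 ]] [np.float64(0.1761), np.float64(0.3959), np.float64(0.178), np.float64(0.395)]
yaw deg -0.12430216187225633
origin [ 0.54433328 -0.21120593] x [ 0.99999765 -0.00216948] y [0.00216948 0.99999765]
lock [ 0.5905 -0.2899] board [ 0.0463 -0.0786]
knob [ 0.6279 -0.2908] board [ 0.0837 -0.0794]
notch [ 0.6271 -0.1586] board [0.0827 0.0528]
pl [ 0.6261 -0.125 ] board [0.0816 0.0864]
pr [ 0.6289 -0.2172] board [ 0.0846 -0.0058]
timer [ 0.5225 -0.0624] board [-0.0222  0.1488]
fencetipR [ 0.4698 -0.2958] board [-0.0744 -0.0848]
-0.0575 15.6 13 | -0.0525 16.7 16 | -0.0475 15.9 15 | -0.0425 15.7 16 | -0.0375 15.9 17 | -0.0325 16.8 14 | -0.0275 16.7 14 | -0.0225 16.8 15 | -0.0175 16.8 14 | -0.0125 16.5 15 | -0.0075 15.6 14 | -0.0025 18.3 15 | 0.0025 17.7 15 | 0.0075 17.5 16 | 0.0125 19.1 16 | 0.0175 19.7 16 | 0.0225 20.5 18 | 0.0275 20.4 16 | 0.0325 19.8 16 | 0.0375 21.3 15 | 0.0425 21.4 18 | 0.0475 19.8 14 | 0.0525 18.5 16 | 0.0575 22.0 19 | 0.0625 21.5 18 | 0.0675 20.4 17 | 0.0725 18.2 14 | 0.0775 17.5 16 | 0.0825 18.2 16 | 0.0875 17.4 12 | 0.0925 16.4 13 | 0.0975 16.7 14 | 0.1025 16.1 15 | 0.1075 16.4 13 | 0.1125 16.3 15 | 0.1175 16.3 14 |
```

View pics/c2.png

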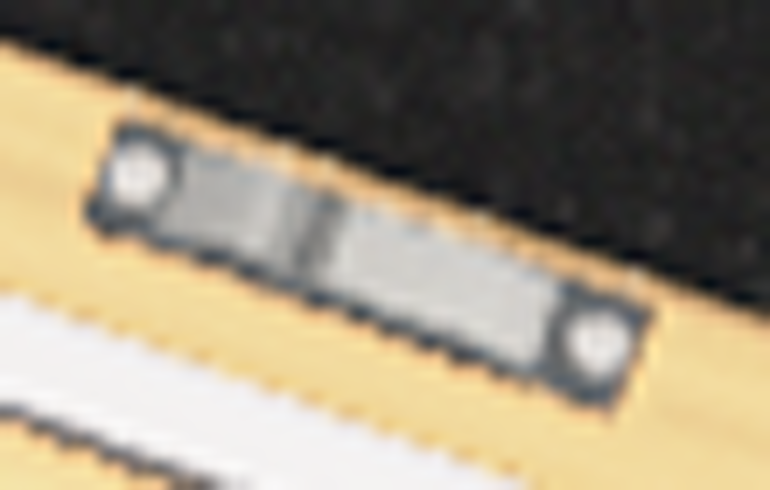

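```bash
python3 -m handwheel '{"linear":[[0.648,0.562,0],[0.648,0.562,0],[0.648,0.562,0],[0.648,0.562,0],[0.648,0.562,0],[0.648,0.562,0],[0.648,0.562,0],[0.648,0.562,0],[0.648,0.562,0],[0.648,0.562,0],[0,0,0],[0,0,0]],"twist":[-0.0173,-0.0173,-0.0173,-0.0173,-0.0173,-0.0173,-0.0173,-0.0173,-0.0173,-0.0173,0,0],"fingers":[-1,-1,-1,-1,-1,-1,-1,-1,-1,-1,-1,-1]}' 20
python3 - <<'E'
from h import *
z=np.load("top.npz");m=dict(camera_matrix=z["K"],R=z["R"],t=z["t"])
P=cloud(m,z["d"]);print("mill",P[125,281],P[150,281],onplane(m,281,152,0))
E
```

```text
clock: 1.3
ee_pos: [0.4996, -0.344, 0.3021]
tool_rot: [-0.0, 1.0, 0.002, -0.001]
wrist_force: [-0.9, 0.2, -0.9]
finger_gap: 0.0004
gripper_force: 0.0
mill [ 0.77655489 -0.05507903  0.14642575] [ 0.77506422 -0.05425535  0.03663604] [ 0.78822058 -0.04871681  0.        ]
```

```bash
python3 -m handwheel '{"linear":[[0,0,-0.74],[0,0,-0.74],[0,0,-0.74],[0,0,-0.74],[0,0,-0.74],[0,0,0],[0,0,0]],"twist":[0,0,0,0,0,0,0],"fingers":[-1,-1,-1,-1,-1,-1,-1]}'
python3 - <<'E'
from h import *
im,d,m=shot("top");a=cv2.resize(im[185:345,205:420],None,fx=3.7,fy=3.7,interpolation=cv2.INTER_CUBIC)
cv2.imwrite("pics/c3.png",a[...,::-1])
E
```

```text
clock: 2.0
ee_pos: [0.4981, -0.3462, 0.1178]
tool_rot: [-0.0, 1.0, -0.001, -0.001]
wrist_force: [1.0, -0.5, 0.4]
finger_gap: 0.0006
gripper_force: 0.0
```

View pics/c3.png

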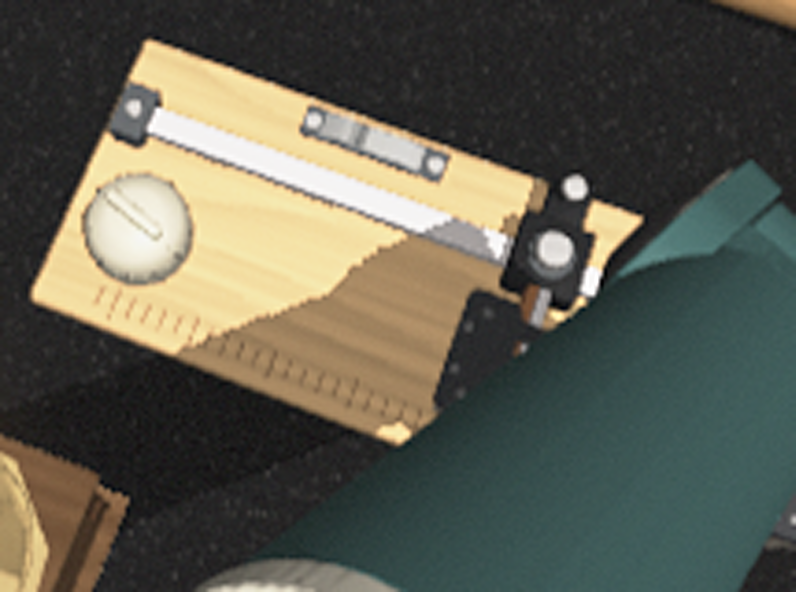

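The arm's shadow doesn't matter here. The carriage hasn't moved (knob at (575,187)), and the knob and block both stay visible. I'll push now.

```bash
python3 -m handwheel '{"linear":[[0,0.12,0],[0,0.12,0],[0,0.12,0],[0,0.12,0],[0,0.12,0],[0,0.12,0],[0,0.14,0],[0,0.14,0],[0,0.14,0],[0,0.14,0],[0,0.14,0],[0,0.1,0]],"twist":[0,0,0,0,0,0,0,0,0,0,0,0],"fingers":[-1,-1,-1,-1,-1,-1,-1,-1,-1,-1,-1,-1]}'
cat > k.py <<'E'
from h import *
im,d,m=shot("top")
K=np.array(m["camera_matrix"]);R=np.array(m["R"]);t=np.array(m["t"])
# knob: bright grey blob near the line x=.628, z=.069
hsv=cv2.cvtColor(im,cv2.COLOR_RGB2HSV);k=cv2.inRange(hsv,(0,0,150),(179,50,255))
n,_,st,c=cv2.connectedComponentsWithStats(k)
for i in range(1,n):
    w=onplane(m,*c[i],.069)
    if 3<st[i,4]<150 and abs(w[0]-.628)<.012 and -.4<w[1]<-.1:print("knob?",w.round(4),st[i,4],c[i].round(1))
    if 3<st[i,4]<150 and abs(w[0]-.59)<.01 and -.4<w[1]<-.1:print("lock?",w.round(4),st[i,4],c[i].round(1))
print(arm.get_state()["wrist_force"])
E
python3 k.py
```

```text
clock: 3.25
ee_pos: [0.4993, -0.2681, 0.1177]
tool_rot: [-0.0, 1.0, 0.001, 0.0]
wrist_force: [0.0, -1.5, 1.5]
finger_gap: 0.0006
gripper_force: 0.9
lock? [ 0.5809 -0.388   0.069 ] 20 [398.9 272. ]
[ 0.59328244 -1.19680392  0.89797885]
```

```bash
python3 -m handwheel '{"linear":[[0,0.1,0],[0,0.1,0],[0,0.1,0],[0,0.1,0],[0,0.1,0],[0,0,0]],"twist":[0,0,0,0,0,0],"fingers":[-1,-1,-1,-1,-1,-1]}'
python3 - <<'E'
from h import *
im,d,m=shot("top");a=cv2.resize(im[185:345,205:420],None,fx=3.7,fy=3.7,interpolation=cv2.INTER_CUBIC)
cv2.imwrite("pics/c4.png",a[...,::-1])
E
```

```text
clock: 3.9
ee_pos: [0.4989, -0.2427, 0.1176]
tool_rot: [-0.0, 1.0, 0.001, -0.001]
wrist_force: [0.6, -1.1, -0.7]
finger_gap: 0.0003
gripper_force: 0.0
```

View pics/c4.png

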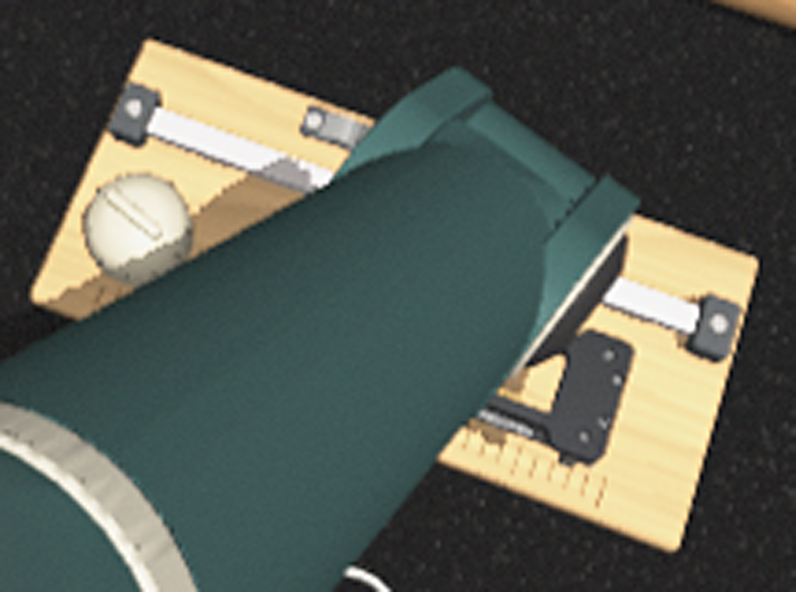

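The arm hides the carriage from the top camera. From here I'll go by force and the scene camera.

```bash
for i in 1; do python3 -m handwheel '{"linear":[[0,0.06,0],[0,0.06,0],[0,0.04,0],[0,0.04,0]],"twist":[0,0,0,0],"fingers":[-1,-1,-1,-1]}'; python3 -m handwheel '{"linear":[[0,0.04,0],[0,0.04,0]],"twist":[0,0],"fingers":[-1,-1]}'; python3 -m handwheel '{"linear":[[0,0.04,0],[0,0.04,0]],"twist":[0,0],"fingers":[-1,-1]}';python3 -m handwheel '{"linear":[[0,0.04,0],[0,0.04,0]],"twist":[0,0],"fingers":[-1,-1]}'; done | egrep "ee_pos|wrist"
python3 - <<'E'
from h import *
im,d,m=shot("scene");a=cv2.resize(im[190:350,190:370],None,fx=3.7,fy=3.7,interpolation=cv2.INTER_CUBIC)
cv2.imwrite("pics/s5.png",a[...,::-1])
E
```

```text
ee_pos: [0.4986, -0.2339, 0.1175]
wrist_force: [-0.7, -1.3, -0.5]
ee_pos: [0.4988, -0.2299, 0.1176]
wrist_force: [-0.7, -2.0, 0.5]
ee_pos: [0.499, -0.2258, 0.1177]
wrist_force: [-1.9, -0.7, 0.3]
ee_pos: [0.499, -0.2218, 0.1177]
wrist_force: [-1.3, -2.1, 0.3]
```

View pics/s5.png

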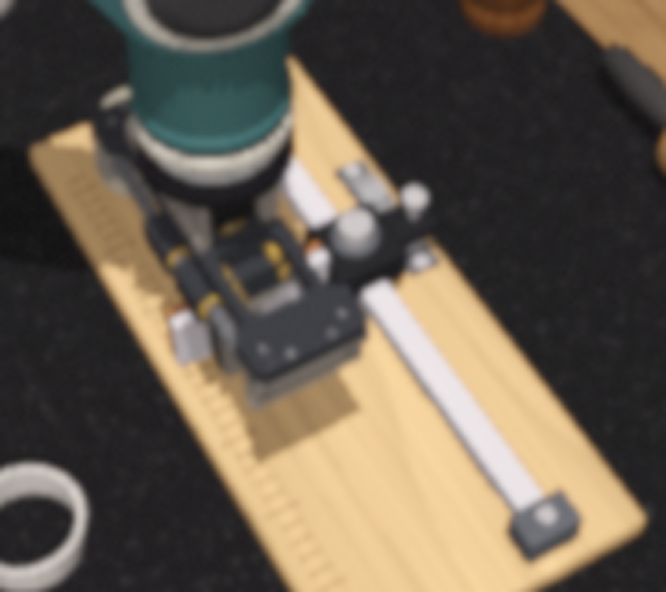

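The scene crop shows the knob at (414,198) and the button at (355,232), with the fence ahead of the fingers and the carriage near the block. I'll measure both in both scene pictures.

```bash
cat > sk.py <<'E'
from h import *
import sys
def blobs(im,m,z):
    g=cv2.inRange(cv2.cvtColor(im,cv2.COLOR_RGB2HSV),(0,0,140),(179,45,255))
    n,_,st,c=cv2.connectedComponentsWithStats(g)
    for i in range(1,n):
        w=onplane(m,*c[i],z)
        if 8<st[i,4]<200 and .58<w[0]<.66 and -.4<w[1]<-.1:print(w.round(4),st[i,4],c[i].round(1))
z=np.load("scene.npz");m0=dict(camera_matrix=z["K"],R=z["R"],t=z["t"])
if len(sys.argv)>1:print("start");blobs(z["im"],m0,.069)
im,d,m=shot("scene");print("now");blobs(im,m,.069)
s=arm.get_state();print(s["clock"],s["ee_pos"].round(4) if hasattr(s["ee_pos"],"round") else s["ee_pos"],s["wrist_force"])
E
python3 sk.py 1
python3 - <<'E'
from h import *
z=np.load("scene.npz");m=dict(camera_matrix=z["K"],R=z["R"],t=z["t"])
print(onplane(m,301.4,243.1,.069),onplane(m,301.4,243.1,.072))
a=cv2.resize(z["im"][220:310,260:350],None,fx=6.6,fy=6.6,interpolation=cv2.INTER_CUBIC);cv2.imwrite("pics/s0c.png",a[...,::-1])
E
```

```text
start
[ 0.6267 -0.2928  0.069 ] 39 [325.4 273.6]
now
[ 0.6075 -0.1807  0.069 ] 92 [288.3 239.6]
[ 0.6269 -0.2018  0.069 ] 37 [301.4 242.8]
[ 0.6076 -0.2425  0.069 ] 25 [303.8 260. ]
5.05 [ 0.4992 -0.2216  0.1177] [ 0.35467561 -0.7150823  -0.29207101]
[ 0.62648181 -0.20262148  0.069     ] [ 0.62513524 -0.20462469  0.072     ]
```

View pics/s0c.png

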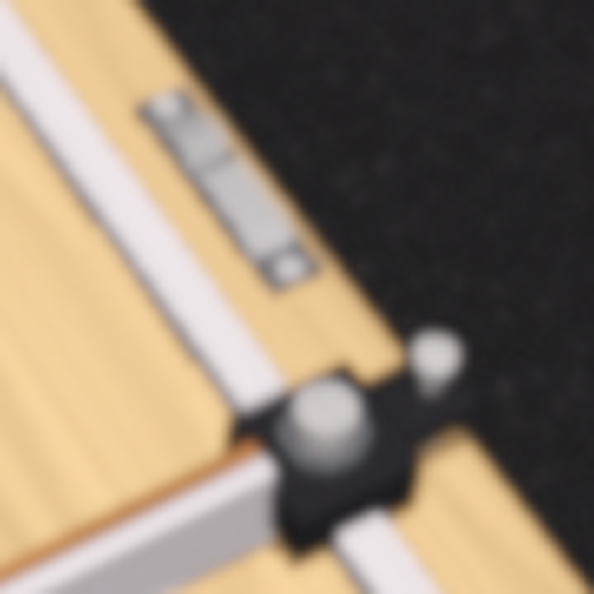

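```bash
for i in 1; do python3 -m handwheel '{"linear":[[0,0.04,0],[0,0.04,0]],"twist":[0,0],"fingers":[-1,-1]}'; python3 -m handwheel '{"linear":[[0,0.04,0],[0,0.04,0]],"twist":[0,0],"fingers":[-1,-1]}'; python3 -m handwheel '{"linear":[[0,0.04,0],[0,0.04,0]],"twist":[0,0],"fingers":[-1,-1]}';python3 -m handwheel '{"linear":[[0,0.04,0],[0,0.04,0]],"twist":[0,0],"fingers":[-1,-1]}'; done | egrep "ee_pos|wrist"
python3 sk.py
python3 - <<'E'
from h import *
z=np.load("scene.npz");m=dict(camera_matrix=z["K"],R=z["R"],t=z["t"])
f=lambda u,v:onplane(m,260+(u+.5)/6.6-.5,220+(v+.5)/6.6-.5,.025)
print("notch",f(218,160),"ends",f(158,98),f(300,278))
E
```

```text
ee_pos: [0.4992, -0.22, 0.1179]
wrist_force: [-0.4, -8.4, -3.4]
ee_pos: [0.4991, -0.2173, 0.1179]
wrist_force: [-0.1, -8.7, -3.8]
ee_pos: [0.4991, -0.2117, 0.1178]
wrist_force: [-0.7, -6.7, -2.1]
ee_pos: [0.4992, -0.2064, 0.1178]
wrist_force: [-1.0, -3.2, -0.8]
now
[ 0.6083 -0.1743  0.069 ] 51 [287.  237.5]
[ 0.6283 -0.1854  0.069 ] 32 [297.8 237.3]
[ 0.6073 -0.2334  0.069 ] 80 [301.4 256.9]
5.9 [ 0.4992 -0.2055  0.1178] [-0.84292657 -1.32665405  0.26421637]
notch [ 0.62837272 -0.16514631  0.025     ] ends [ 0.62469513 -0.13168827  0.025     ] [ 0.62601896 -0.22052851  0.025     ]
```

```bash
for i in 1; do python3 -m handwheel '{"linear":[[0,0.04,0],[0,0.04,0],[0,0.04,0],[0,0.04,0],[0,0.04,0],[0,0.03,0],[0,0.02,0]],"twist":[0,0,0,0,0,0,0],"fingers":[-1,-1,-1,-1,-1,-1,-1]}'; python3 -m handwheel '{"linear":[[0,0.02,0],[0,0.02,0]],"twist":[0,0],"fingers":[-1,-1]}'; python3 -m handwheel '{"linear":[[0,0.02,0],[0,0.02,0]],"twist":[0,0],"fingers":[-1,-1]}'; done | egrep "ee_pos|wrist"
python3 sk.py
```

```text
ee_pos: [0.4993, -0.193, 0.1178]
wrist_force: [0.4, -1.7, 0.4]
ee_pos: [0.4992, -0.1913, 0.1178]
wrist_force: [-0.0, -1.8, -0.2]
ee_pos: [0.4993, -0.1894, 0.1178]
wrist_force: [0.6, -2.5, 0.3]
now
[ 0.628  -0.1681  0.069 ] 34 [293.5 231.9]
[ 0.6082 -0.166   0.069 ] 9 [285.  234.9]
[ 0.6071 -0.2251  0.069 ] 136 [299.1 254.2]
7.05 [ 0.4992 -0.1892  0.1177] [ 0.25835765 -0.43931744  0.05958368]
```

```bash
for i in 1 2; do python3 -m handwheel '{"linear":[[0,0.02,0],[0,0.02,0]],"twist":[0,0],"fingers":[-1,-1]}'; python3 sk.py | egrep '\[ 0.62|^[0-9]'; done
```

```text
clock: 7.25
ee_pos: [0.4991, -0.1872, 0.1177]
tool_rot: [-0.0, 1.0, 0.001, -0.0]
wrist_force: [1.1, -1.4, -0.7]
finger_gap: 0.0003
gripper_force: 0.5
[ 0.6279 -0.1662  0.069 ] 35 [293.  231.4]
7.3 [ 0.4991 -0.1869  0.1177] [ 0.10487561 -0.08892343  0.39634255]
clock: 7.5
ee_pos: [0.4989, -0.1856, 0.1176]
tool_rot: [0.0, 1.0, 0.0, -0.0]
wrist_force: [0.4, -1.8, -0.4]
finger_gap: 0.0004
gripper_force: 0.8
[ 0.6278 -0.1647  0.069 ] 35 [292.6 230.9]
7.55 [ 0.4989 -0.1854  0.1176] [-0.11592056 -0.33734919 -0.63369309]
```

```bash
python3 -m handwheel '{"linear":[[0,0.02,0],[0,0.0,0]],"twist":[0,0],"fingers":[-1,-1]}'; python3 sk.py | egrep '\[ 0.6[23]|^[0-9]'
```

```text
clock: 7.75
ee_pos: [0.499, -0.1839, 0.1176]
tool_rot: [-0.0, 1.0, 0.001, -0.0]
wrist_force: [-0.0, -0.6, 0.7]
finger_gap: -0.0001
gripper_force: 0.0
[ 0.6274 -0.1638  0.069 ] 37 [292.2 230.7]
7.8 [ 0.499  -0.184   0.1176] [-0.35142802 -0.55096947 -0.38512821]
```

```bash
python3 -m handwheel '{"linear":[[0,0.02,0],[0,0.0,0]],"twist":[0,0],"fingers":[-1,-1]}'|egrep "ee|wri"; python3 sk.py | egrep '\[ 0.6[23]|^[0-9]'
```

```text
ee_pos: [0.4991, -0.1832, 0.1176]
wrist_force: [-0.2, 0.2, 0.1]
[ 0.6272 -0.1632  0.069 ] 33 [292.  230.6]
8.05 [ 0.4991 -0.1833  0.1177] [-0.0199025   0.23983607  0.02310861]
```

```bash
python3 -m handwheel '{"linear":[[0,0.02,0],[0,0.0,0]],"twist":[0,0],"fingers":[-1,-1]}'|egrep "ee|wri"; python3 sk.py | egrep '\[ 0.6[23]|^[0-9]'
```

```text
ee_pos: [0.4991, -0.1824, 0.1177]
wrist_force: [0.6, -1.0, -0.2]
[ 0.6271 -0.1627  0.069 ] 35 [291.8 230.5]
8.3 [ 0.4991 -0.1824  0.1177] [ 0.23664783 -0.09828236 -0.40007484]
```

```bash
python3 -m handwheel '{"linear":[[0,0.02,0],[0,0.0,0]],"twist":[0,0],"fingers":[-1,-1]}'|egrep "ee|wri"; python3 sk.py | egrep '\[ 0.6[23]|^[0-9]'
```

```text
ee_pos: [0.499, -0.182, 0.1177]
wrist_force: [0.1, -2.4, -0.7]
[ 0.6272 -0.1625  0.069 ] 34 [291.8 230.4]
8.55 [ 0.4991 -0.182   0.1177] [ 1.06026142 -2.15110461 -1.31456757]
```

```bash
python3 -m handwheel '{"linear":[[0,0.02,0],[0,0.0,0]],"twist":[0,0],"fingers":[-1,-1]}'|egrep "ee|wri"; python3 sk.py | egrep '\[ 0.6[23]|^[0-9]'
```

```text
ee_pos: [0.499, -0.1816, 0.1177]
wrist_force: [0.6, -5.0, -1.4]
[ 0.6271 -0.1623  0.069 ] 33 [291.7 230.3]
8.8 [ 0.499  -0.1816  0.1177] [-0.40380359 -5.10612155 -0.810692  ]
```

The fence has stopped and the force is climbing after a dip, so the pin is in the notch. I'll back off, lift and check.

```bash
python3 -m handwheel '{"linear":[[0,-0.1,0],[0,-0.3,0],[0,-0.3,0],[0,0,0.6],[0,0,0.6],[0,-0.8,0.6],[0,-0.8,0],[0,-0.8,0],[0,-0.8,0],[0,0,0],[0,0,0]],"twist":[0,0,0,0,0,0,0,0,0,0,0],"fingers":[-1,-1,-1,-1,-1,-1,-1,-1,-1,-1,-1]}'|egrep "ee|wri"; python3 sk.py
python3 - <<'E'
from h import *
im,d,m=shot("top");np.savez("top2.npz",im=im)
a=cv2.resize(im[185:345,205:420],None,fx=3.7,fy=3.7,interpolation=cv2.INTER_CUBIC)
cv2.imwrite("pics/c6.png",a[...,::-1])
E
```

```text
ee_pos: [0.498, -0.3773, 0.2072]
wrist_force: [0.6, -0.6, -0.9]
now
9.95 [ 0.4986 -0.3756  0.2073] [ 0.9102008   0.26792344 -0.15365029]
```

View pics/c6.png

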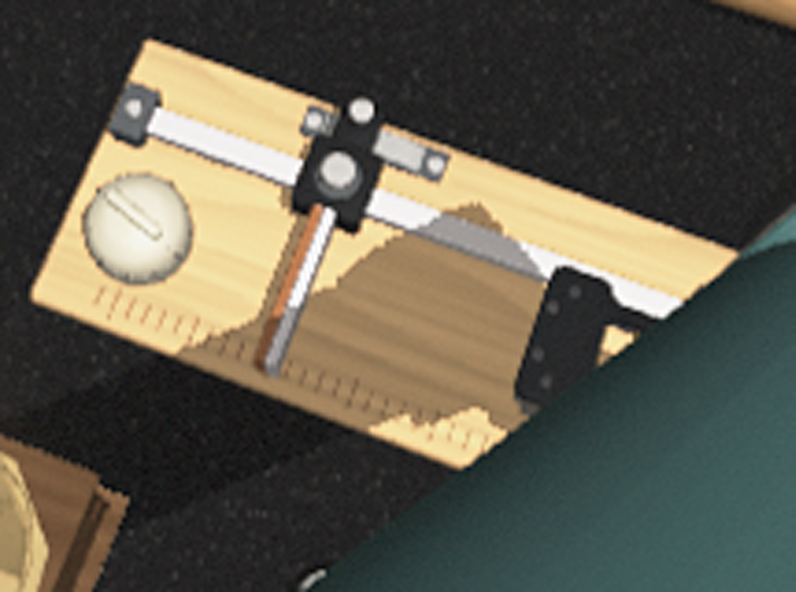

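The crop shows the knob at (362,110) and the button at (340,170), with the knob level with the notch. The timer hasn't moved.

Run:
```python
from h import *
z=np.load("top.npz");m=dict(camera_matrix=z["K"],R=z["R"],t=z["t"])
f=lambda u,v,h:onplane(m,205+(u+.5)/3.7-.5,185+(v+.5)/3.7-.5,h).round(4)
print(f(362,110,.069),f(340,169,.069))
```

```text
[ 0.6285 -0.1609  0.069 ] [ 0.5901 -0.1614  0.069 ]
```

```bash
python3 -m handwheel '{"linear":[[0.305,0.715,0],[0.305,0.715,0],[0.305,0.715,0],[0.305,0.715,0],[0.305,0.715,0],[0.305,0.715,0],[0,0,-0.4],[0,0,-0.4],[0,0,0],[0,0,0]],"twist":[0,0,0,0,0,0,0,0,0,0],"fingers":[-1,-1,-1,-1,-1,-1,-1,-1,-1,-1]}'|egrep "ee|wri"; python3 sk.py|tail -4
python3 - <<'E'
from h import *
im,d,m=shot("scene");a=cv2.resize(im[200:300,230:360],None,fx=5.5,fy=5.5,interpolation=cv2.INTER_CUBIC)
cv2.imwrite("pics/s7.png",a[...,::-1])
E
```

```text
ee_pos: [0.5905, -0.16, 0.1679]
wrist_force: [-0.4, -0.5, 0.4]
now
[ 0.6056 -0.2034  0.069 ] 16 [293.1 247.3]
[ 0.6073 -0.2425  0.069 ] 26 [303.7 260. ]
11.05 [ 0.5909 -0.1605  0.1685] [1.27029623 0.35248966 0.490115  ]
```

View pics/s7.png

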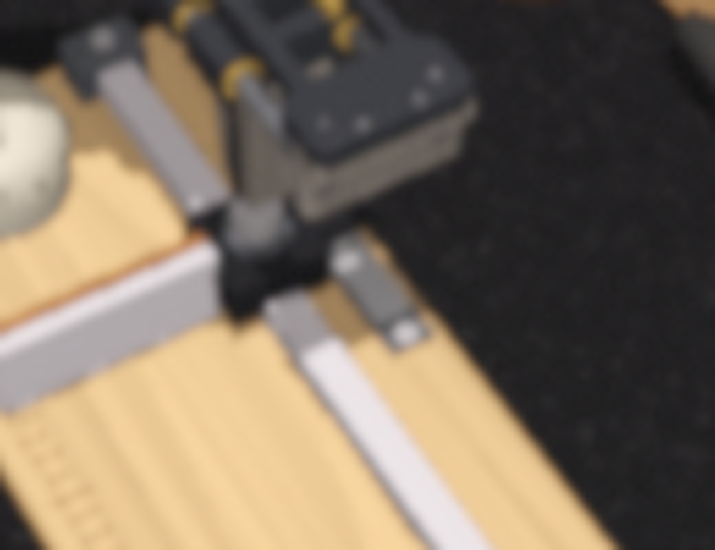

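The closed fingers are just above the button, at (260,215). I'll press now.

```bash
for i in 1; do python3 -m handwheel '{"linear":[[0,0,-0.06],[0,0,-0.06],[0,0,-0.04],[0,0,-0.04],[0,0,-0.04]],"twist":[0,0,0,0,0],"fingers":[-1,-1,-1,-1,-1]}'; python3 -m handwheel '{"linear":[[0,0,-0.04],[0,0,-0.04]],"twist":[0,0],"fingers":[-1,-1]}'; python3 -m handwheel '{"linear":[[0,0,-0.04],[0,0,0]],"twist":[0,0],"fingers":[-1,-1]}'; done | egrep "ee|wri"
```

```text
ee_pos: [0.5906, -0.1611, 0.1559]
wrist_force: [-1.7, -0.1, 4.2]
ee_pos: [0.5906, -0.1611, 0.1518]
wrist_force: [-0.7, -1.4, 3.7]
ee_pos: [0.5906, -0.1611, 0.1495]
wrist_force: [-0.6, 0.2, 2.9]
```

```bash
for i in 1; do python3 -m handwheel '{"linear":[[0,0,-0.04],[0,0,0]],"twist":[0,0],"fingers":[-1,-1]}'; python3 -m handwheel '{"linear":[[0,0,-0.04],[0,0,0],[0,0,0]],"twist":[0,0,0],"fingers":[-1,-1,-1]}'; done | egrep "ee|wri"
```

```text
ee_pos: [0.5907, -0.1611, 0.1494]
wrist_force: [-5.0, 1.4, 16.0]
ee_pos: [0.5907, -0.1612, 0.1492]
wrist_force: [-10.1, 0.8, 28.2]
```

The button has bottomed out: the force jumped to 28 N while the tool stayed put. I'll lift, clear the view and verify.

```bash
python3 -m handwheel '{"linear":[[0,0,0.1],[0,0,0.3],[0,0,0.6],[0,0,0.6],[-0.4,-0.8,0.2],[-0.4,-0.8,0],[-0.4,-0.8,0],[-0.4,-0.8,0],[0,-0.5,0],[0,0,0],[0,0,0]],"twist":[0,0,0,0,0,0,0,0,0,0,0],"fingers":[-1,-1,-1,-1,-1,-1,-1,-1,-1,-1,-1]}'|egrep "ee|wri|clock"
python3 - <<'E'
from h import *
im,d,m=shot("top");s,ds,ms=shot("scene")
P=cloud(m,d);q=P[225:235,290:305].reshape(-1,3)
a=cv2.resize(im[185:285,205:335],None,fx=3.9,fy=3.9,interpolation=cv2.INTER_CUBIC)
b=cv2.resize(s[200:290,240:330],(390,390),interpolation=cv2.INTER_CUBIC)
cv2.imwrite("pics/f.png",cv2.resize(np.hstack([a,b])[...,::-1],None,fx=.88,fy=.88))
print("button px depth",P[228:234,294:300,2].round(4).max(),P[231,297])
E
```

```text
clock: 13.6
ee_pos: [0.5107, -0.3459, 0.2357]
wrist_force: [0.7, 1.3, 0.1]
button px depth 0.064 [ 0.59107595 -0.1623164   0.06218935]
```

View pics/f.png

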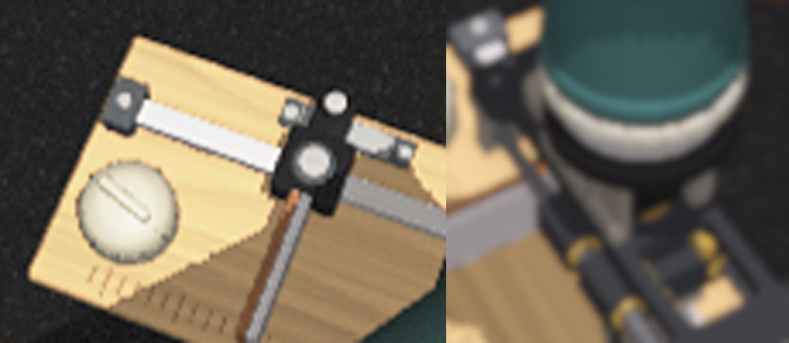

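The final picture shows the carriage still at the notch (knob at (336,102)). The button at (314,162) reads 62 mm high against 61 mm when fully down, and the robot is clear.

```bash
python3 -c "from bench import arm;print(arm.sign_off())"
```

```text
the job is handed in; nothing more can be done
None
```

I handed the job in with the fence pushed until its pin seated in the notch and the lock button pressed fully down; the robot was clear and the timer hadn't moved, but I didn't re-measure the salt shaker or pepper mill, and sign-off returned no verdict.

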